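# Seat the splined stem in the drive tester and hold it

## Task

Open the drive tester's socket: turn the bar knob anticlockwise (seen from above) until its swing cover clicks past the detent and stays fully open. Then take the splined stem out of its wooden rest, turn it until its splines mesh with the socket, slide it fully home against the spring, so that its collar lies flush on the socket rim, and finish with it still gripped and pressed down: do not let go at the end. Leave the other things on the bench where they are.

Things in the scene. Friction and masses are not known exactly. Their poses are not given: they have to be found in the camera images.
- tester: The drive tester: a grey box fixed to the bench, 100 mm (x) by 190 mm (y), 70 mm tall, on a 116 x 206 mm foot. On its top stand the knob's pivot (45 mm along its +y) and the socket (40 mm along its -y), 85 mm apart. Origin at the centre of its underside, z up.
- cover_knob (a point): Grip of the black bar knob on the tester's top: a point on its vertical turning axis, 113 mm above the bench. The bar is 12 mm thick (x), 44 mm long (y) and reaches from 25 mm below this point to 11 mm above it; below it is a 36 mm round hub. z up. The knob carries the aluminium swing cover, a 5 mm plate, its top 26 mm below this point, reaching 112 mm along -y.
- cover (a joint): Turn of knob and swing cover, rad, anticlockwise from above: 0 shut, its 54 mm disc hiding the socket; 1.3 fully open, at the stop. A sprung over-centre detent pushes it to 0 below 0.65 and to 1.3 above; getting over takes about 0.25 N m. It stays where it has clicked when let go.
- socket_mouth (a point): Centre of the socket's mouth, level with its steel rim (57 mm across), 78 mm above the bench. z up; x along the middle of one slot. A 27 mm bore with six slots 60 degrees apart, 9 mm wide, reaching 20 mm out from the axis; walls 45 mm deep. It stands at any angle to the box and is braked: light pressing or turning (under 1 N m) does not turn it.
- stem_grip (a point): Centre of the square handle of the loose steel splined stem, upright in its rest at the start. Handle 28 x 28 mm, 50 mm tall (25 mm above and below this point), flats square to x and y; z up the stem. Under it is a round collar, 54 mm across, 8 mm thick, underside 33 mm below this point. Meshed and fully home, this point lies 33 mm above the mouth.
- stem_seat (a point): Centre of the underside of the stem's collar, axes as the stem; it meets the socket's mouth point when the stem is fully home.
- stem: The splined stem, about 0.25 kg; origin and axes as stem_seat. Below the collar: 25 mm of spline (23 mm core, six teeth 5 mm wide reaching 17.5 mm out from the axis, 60 degrees apart, one along x), then a tapered round nose, 10 mm long, 14 mm across at the tip, which enters the bore first. Teeth not meshed stop on the mouth with the origin 25 mm above it.
- ejector: Brass spring-loaded disc, 22 mm across, deep in the socket's bore. It meets the stem's nose 12 mm before home and pushes up with 6 N, growing to 11.5 N at home, so the stem rises again unless kept pressed down. Its origin lies at the mouth's centre while it is not pressed.
- rest: The stem's rest: a plain wooden block, 84 x 84 mm, 48 mm tall, fixed to the bench, with a 40 mm round hole right through; the stem's collar lies on its top. Origin at the centre of its underside.
- hex_key: Black hex key, 35 x 95 mm, 9 mm thick, loose, in front of the tester. Leave it.
- end_cap: Black square tube end cap, 30 x 30 x 19 mm, loose, in front of the rest. Leave it.
- tape_measure: Tape measure, 32 x 77 mm, 68 mm tall, loose, at the back of the bench. Leave it.
- washer_jar: Lidded jar, 60 mm across, 78 mm tall, loose, at the left of the bench. Leave it.
Things that resemble listed ones, but are neither listed nor needed, are in the scene too. What is meant by the stem is not purple, and is the larger of those in its own colour.

How it is judged:
On the way, in this order (a step that is already met when the one before it is completed fails the run):
1. the cover has clicked past its detent and is fully open (value of joint cover above 1.15 rad), for 0.2 s.
2. the stem is lifted out of its rest by the gripper (z of stem_seat in the frame of rest above 0.085 m and contact force between the fingers and stem above 1 N), for 0.1 s.
At the end, for the whole second after the job is handed in: Stem upright (4 degrees), meshed and home: collar within 2.5 mm of the rim and 4 mm of its centre; the ejector pushes on it with over 7 N; the gripper still holds the handle (grasp within 32 mm of its centre, over 3 N); the cover is open past 1.15 rad (z of stem_seat in the frame of socket_mouth between -0.005 and 0.0025 m and horizontal distance between stem_seat and socket_mouth below 0.004 m and angle between stem's own z axis and vertical below 0.07 rad and contact force between stem and ejector above 7 N and contact force between the fingers and stem above 3 N and distance between the grasp point and stem_grip below 0.032 m and value of joint cover above 1.15 rad); the arm keeps its last pose, push and grip.
It fails at once if a bystander is pushed more than 3 cm (distance of any of hex_key, end_cap, tape_measure, washer_jar from where it was at the start of the episode above 0.03 m).
It also fails if it takes over 54 s, if anything falls off the work surface, if the arm or the gripper's body presses on something with over 40 N, if the wrist force passes 120 N, or if a joint passes its speed limit or range.

## Robot

A 6-joint arm with a two-finger parallel gripper is mounted at the origin on the work surface; the furniture and walls round the work are solid. World frame = base frame: x ahead of the robot, y to its left, z up, the work surface at z = 0. Lengths are in m, angles in rad, forces in N, time in s.
With the tool pointing down it reaches from about 0.375 to 0.975 m from the base axis. Payload 3.8 kg.
Tool frame: the origin (TCP) lies between the finger pads; the fingertips stand 11 mm ahead of it and the grasp point (between the pads) lies 8 mm behind it; x points along the fingers, z is the direction in which the jaws open and shut, and the axes are right-handed (so a half turn about x gives the same grasp; the last joint's range is limited). The gripper opens to 85 mm and grips with 20 to 120 N. Pads are 22 mm wide; open, the fingers measure 114 mm over their backs; the gripper's body (76 mm by 85 mm) begins 54 mm behind the grasp point. The pads swing forward as they close: fully open they stand 13 mm farther back than shut.
Start: joints at [1.213, 0.264, 1.604, -0, 1.274, -0.037], TCP at [0.213, 0.641, 0.242] pointing down, gripper open.
Joint ranges: [-2.63, 2.63], [-0.94, 2.18], [0.31, 2.57], [-1.31, 4.45], [0, 2.66], [-2.55, 2.55]. Speed limits (rad/s): [2.57, 2.57, 3.14, 3.14, 3.14, 3.14].

## Interface

Orientations are given as a rotation vector (axis times angle).
In Python, from workcell import bot gives the robot as it stands.
- The arm moves only by the tool step_arm, never from a script. Its argument "targets" is one flat list of numbers, 7 for each row, row after row: the shift along the tool's x, y, z in m, then the turn, a rotation vector about the tool's x, y, z in degrees, then the closure in counts, from 0 (fully open) to 255 (shut). A call has 1 to 20 rows; each row is the pose to reach, as a shift and turn from the pose commanded when the call began, along the tool's axes at that moment; what a row does not reach only later rows make up. A row lasts 1/8 s, in which the tool goes at most 62.5 mm and 10.7 degrees, less where a joint would pass 70% of its speed; a pose out of reach is approached as far as the arm can. A call with a gripper value outside its range is refused whole. The fingers move at their own pace and stop on an object; "squeeze" is the grip in N (left out, the last holds). Time passes only in rows, so rows that repeat a pose let the fingers close. It gives the time, the measured TCP pose, the force and the opening at its end, in the units of the state.
- bot.read_state(): the state, without advancing time (a new reading comes with each control period).
- bot.read_camera(name): name is "scene" or "side" or "wrist"; returns a dict with "frame" (384x512x3 uint8, red, green, blue), "depth" (384x512 float32, m along the optical axis (not along the pixel's ray), 0 where there is no reading), "fx", "fy", "cx", "cy" (pixels), "k1" (the pictures are not rectified: a ray, as slopes to the right and down, at radius r is drawn at 1 + k1 r^2 times it, then the intrinsics apply), "rvec" (rotation vector, rad) and "tvec" (3), from world to camera coordinates, as OpenCV has them. Camera axes: x right, y down, z forward; pixel columns grow to the right and rows downward; lengths in m; the calibration is good to about 2 mm. A picture is of the moment at which its call begins.
- bot.finish_job(): hands the job in, once; it reports no verdict.
The state is a dict: "time": time; "q": joint angles; "joint_vel": joint speeds; "joint_torque": joint torques, N m; "tool_pos": TCP position; "tcp_rot": TCP orientation; "wrist_force": force on the tool from outside, world axes, zero at the start; "torque": the same for the moment, N m; "width": opening from 0.0 (shut) to 1.0 (fully open).
Only numpy, scipy, OpenCV 4.12 (cv2) and the standard library are available. Lean on these libraries where they do the work, as an engineer would, in place of code of your own. Each camera call takes 0.05 s, during which the arm holds its last target.

## Working session

There is one attempt and no reset: what is moved stays moved. The work goes in short steps, Python scripts to look and compute and a tool call to move; the robot and the scene stay as the last step left them, time stands still between calls to the robot, and variables do not carry over. Pictures are saved under pics/ and viewed, and the job is handed in when it is done.

Besides the shell and the picture viewer there is one more tool, called after "Request:" as name(argument=value, ...) on one line, values as JSON. step_arm: Moves the arm, as the interface text tells. Its arguments: {"type":"object","properties":{"targets":{"type":"array","items":{"type":"number"}},"squeeze":{"type":"number"}},"required":["targets"]}

```bash
ls; mkdir -p pics
cat > h.py <<'E'
import numpy as np, cv2, pickle
from workcell import bot
from scipy.spatial.transform import Rotation as R
def snap(n,tag):
    c=bot.read_camera(n); pickle.dump(c,open(f'pics/{tag}.pkl','wb'))
    cv2.imwrite(f'pics/{tag}.png',cv2.cvtColor(c['frame'],cv2.COLOR_RGB2BGR)); return c
def load(tag): return pickle.load(open(f'pics/{tag}.pkl','rb'))
def und(c,uv):
    uv=np.atleast_2d(np.asarray(uv,float)); d=(uv-[c['cx'],c['cy']])/[c['fx'],c['fy']]
    p=d.copy()
    for _ in range(30): p=d/(1+c['k1']*(p**2).sum(1,keepdims=True))
    return p
def cam(c): 
    Rm=R.from_rotvec(np.ravel(c['rvec'])).as_matrix(); return Rm,-Rm.T@np.ravel(c['tvec'])
def plane(c,uv,z):
    Rm,o=cam(c); p=und(c,uv); d=np.c_[p,np.ones(len(p))]@Rm
    return o+d*((z-o[2])/d[:,2])[:,None]
def pts(c,uv):
    uv=np.atleast_2d(uv).astype(int); Rm,o=cam(c); p=und(c,uv); d=np.c_[p,np.ones(len(p))]@Rm
    return o+d*c['depth'][uv[:,1],uv[:,0]][:,None]
def proj(c,P):
    Rm,o=cam(c); q=(np.atleast_2d(P)-o)@Rm.T; p=q[:,:2]/q[:,2:]
    return p*(1+c['k1']*(p**2).sum(1,keepdims=True))*[c['fx'],c['fy']]+[c['cx'],c['cy']]
def allpts(c):
    v,u=np.mgrid[:384,:512]; return pts(c,np.c_[u.ravel(),v.ravel()]).reshape(384,512,3)
E
python3 - <<'E'
from h import *
for n in ["scene","side","wrist"]: 
    c=snap(n,n+'0'); print(n,cam(c)[1],c['fx'])
print(bot.read_state())
E
```

```text
pics
scene [-0.17612712  0.5576917   0.54426727] 410.8132434029471
side [ 0.21128022 -0.73028158  0.49037718] 387.61590930249326
wrist [0.14111367 0.66452731 0.37300034] 312.0154053548072
{'time': 0.15, 'q': array([ 1.21310655e+00,  2.64583807e-01,  1.60505546e+00,  2.76493871e-05,
        1.27369403e+00, -3.68669773e-02]), 'joint_vel': array([ 6.93325546e-05, -1.63105288e-03, -3.87490070e-03, -2.15749726e-04,
       -9.65804763e-04, -9.66777465e-04]), 'joint_torque': array([ 4.74226526e-04, -5.15903163e+01, -3.67962563e+01,  1.42275056e-05,
        7.94861902e-03,  4.22461835e-05]), 'tool_pos': array([0.21264199, 0.64006067, 0.24124813]), 'tcp_rot': array([-0.97067918,  1.34556903,  0.96911477]), 'wrist_force': array([ 0.28921076,  0.36540063, -1.18884481]), 'torque': array([-0.03637332,  0.01803534, -0.03798812]), 'width': 1.0000205789187653}
```

View pics/scene0.png

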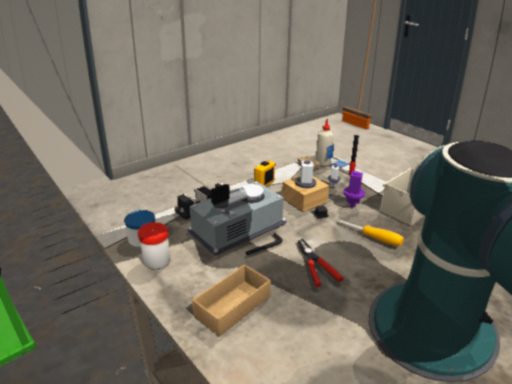

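View pics/side0.png

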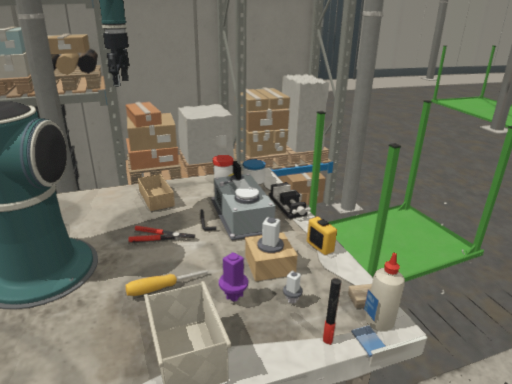

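View pics/wrist0.png

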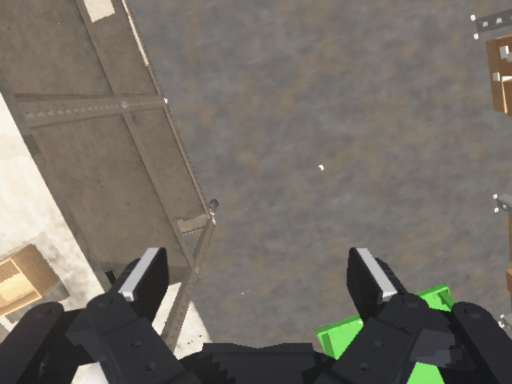

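Three stems show. The grey one in the wooden rest is at scene (306,175) and side (270,235). A smaller grey one is at scene (335,173) and side (293,285). A purple one is at scene (354,187) and side (234,275). The grey one in the rest fits: it is not purple and is the larger of its colour. The tester is at scene (237,215) and side (243,205). I'll take rough positions and an enlarged crop.

Run:
```python
from h import *
s=load('scene0'); d=load('side0')
a=s['frame'][140:260,170:380]; b=d['frame'][150:310,190:350]
a=cv2.resize(a,(788,450),interpolation=cv2.INTER_CUBIC)
cv2.imwrite('pics/cropA.png',a[:,:,::-1]); 
cv2.imwrite('pics/cropB.png',cv2.resize(b,(590,590),interpolation=cv2.INTER_CUBIC)[:,:,::-1])
for t,c in(('scene',s),('side',d)):
  P=allpts(c); ok=(c['depth']>0)
  m=ok&(P[...,2]>0.02)&(P[...,2]<0.2)&(P[...,0]>0.3)&(P[...,0]<1.1)&(abs(P[...,1])<.6)
  n,l,st,ce=cv2.connectedComponentsWithStats(m.astype(np.uint8))
  for i in range(1,n):
    if st[i,4]>40:
      q=P[l==i]; print(t,ce[i].round(),st[i,4],q.min(0).round(3),q.max(0).round(3))
for t,c,uv in(('scene',s,[(306,162),(306,187),(335,168),(255,188),(215,188)]),('side',d,[(271,223),(268,240),(293,275),(246,194),(238,170)])):
  print(t,pts(c,uv).round(3))
```

```text
scene [325. 143.] 522 [ 0.551 -0.352  0.02 ] [ 0.599 -0.307  0.14 ]
scene [354. 151.] 186 [ 0.462 -0.35   0.02 ] [ 0.478 -0.333  0.121]
scene [234. 206.] 4636 [ 0.407 -0.135  0.02 ] [0.616 0.182 0.125]
scene [305. 185.] 1097 [ 0.406 -0.281  0.02 ] [ 0.597 -0.081  0.11 ]
scene [334. 174.] 151 [ 0.437 -0.257  0.022] [ 0.471 -0.223  0.064]
scene [354. 187.] 451 [ 0.327 -0.23   0.02 ] [ 0.381 -0.174  0.097]
scene [148. 234.] 1581 [0.434 0.247 0.02 ] [0.592 0.322 0.079]
scene [241. 271.] 62 [0.3   0.185 0.02 ] [0.303 0.209 0.042]
side [251. 212.] 5205 [ 0.409 -0.175  0.02 ] [0.59  0.319 0.125]
side [289. 197.] 630 [0.562 0.012 0.02 ] [0.615 0.158 0.045]
side [321. 232.] 671 [ 0.562 -0.137  0.02 ] [ 0.606 -0.071  0.068]
side [233. 275.] 899 [ 0.331 -0.231  0.02 ] [ 0.382 -0.184  0.097]
side [383. 292.] 1966 [ 0.552 -0.36   0.02 ] [ 0.604 -0.258  0.144]
side [293. 286.] 380 [ 0.437 -0.261  0.02 ] [ 0.472 -0.228  0.064]
side [332. 307.] 593 [ 0.465 -0.355  0.02 ] [ 0.481 -0.338  0.125]
side [224. 336.] 186 [ 0.3   -0.372  0.02 ] [ 0.305 -0.277  0.082]
scene [[ 0.452 -0.124  0.109]
 [ 0.434 -0.111  0.051]
 [ 0.447 -0.234  0.06 ]
 [ 0.459  0.034  0.087]
 [ 0.459  0.143  0.124]]
side [[ 0.452 -0.136  0.106]
 [ 0.446 -0.141  0.071]
 [ 0.454 -0.243  0.061]
 [ 0.456  0.033  0.086]
 [ 0.459  0.109  0.115]]
```

View pics/cropA.png

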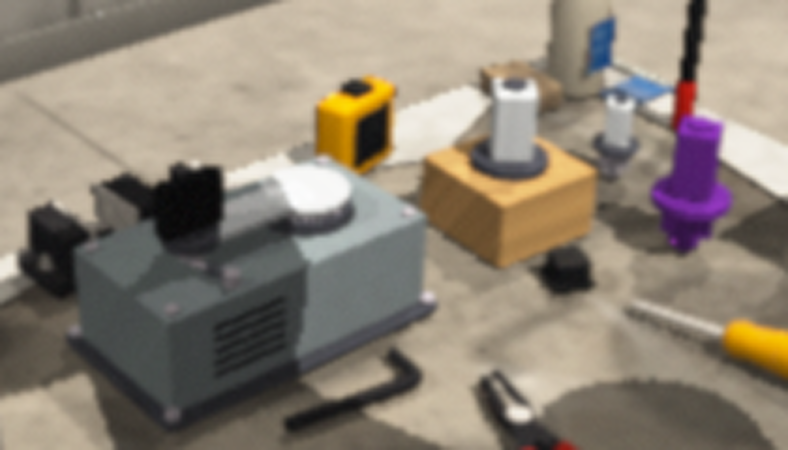

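View pics/cropB.png

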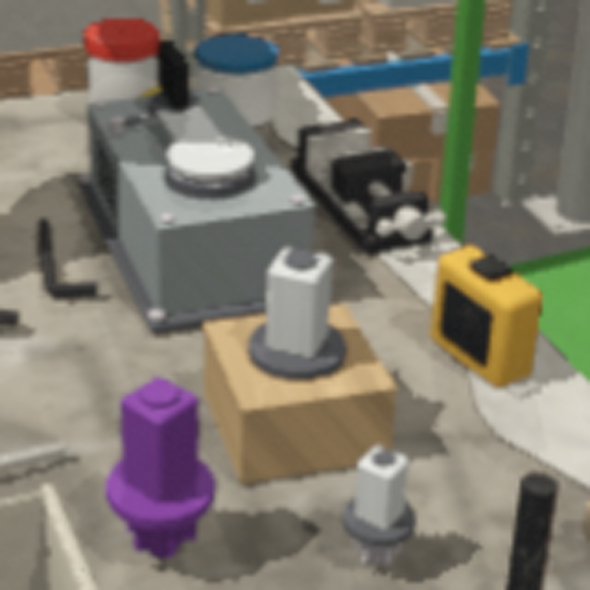

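The enlarged crops confirm it: the stem stands upright in the wooden rest, and the smaller grey and purple ones are decoys. The tester's cover is shut. Next I'll work out a wrist viewing pose above the tester and rest.

```bash
cat >> h.py <<'E'
def Rdown(yaw): # tool x down, tool z (jaw) at yaw in world xy
    x=np.array([0,0,-1.]); z=np.array([np.cos(yaw),np.sin(yaw),0]); return np.c_[x,np.cross(z,x),z]
def delta(p,yaw,p0=None,R0=None):
    s=bot.read_state(); p0=s['tool_pos'] if p0 is None else p0; R0=R.from_rotvec(s['tcp_rot']).as_matrix() if R0 is None else R0
    return np.r_[(R0.T@(np.array(p)-p0)).round(4), np.degrees(R.from_matrix(R0.T@Rdown(yaw)).as_rotvec()).round(2)]
E
python3 - <<'E'
from h import *
s=bot.read_state(); T=R.from_rotvec(s['tcp_rot']).as_matrix(); print(T.round(3)); print('jaw yaw',np.degrees(np.arctan2(T[1,2],T[0,2])))
c=load('wrist0'); Rm,o=cam(c); print('cam pos in tool',T.T@(o-s['tool_pos'])); print('cam axes in tool (cols x,y,z)\n',(T.T@Rm.T).round(3))
for yaw in (0,180,90,-90):
  print(yaw,delta([0.40,-0.0,0.27],np.radians(yaw)))
E
```

```text
[[-0.001 -0.949  0.315]
 [-0.002  0.315  0.949]
 [-1.     0.    -0.002]]
jaw yaw 71.61774705763162
cam pos in tool [-0.13174632  0.07560611  0.00043232]
cam axes in tool (cols x,y,z)
 [[-0.001 -0.302  0.953]
 [-0.    -0.953 -0.302]
 [ 1.    -0.     0.001]]
0 [-2.780e-02 -3.796e-01 -5.484e-01  7.162e+01 -9.000e-02  6.000e-02]
180 [-2.7800e-02 -3.7960e-01 -5.4840e-01 -1.0838e+02 -6.0000e-02 -1.0000e-01]
90 [ -0.0278  -0.3796  -0.5484 -18.38    -0.1     -0.02  ]
-90 [-2.7800e-02 -3.7960e-01 -5.4840e-01  1.6162e+02 -3.0000e-02  1.4000e-01]
```

```bash
python3 -c "
from h import *
print(delta([0.475,0,0.27],np.pi/2))"
```

```text
[ -0.0279  -0.4508  -0.5247 -18.38    -0.1     -0.02  ]
```

Request:
step_arm(targets=[-0.028,-0.451,-0.525,-18.4,0,0,0,-0.028,-0.451,-0.525,-18.4,0,0,0,-0.028,-0.451,-0.525,-18.4,0,0,0,-0.028,-0.451,-0.525,-18.4,0,0,0,-0.028,-0.451,-0.525,-18.4,0,0,0,-0.028,-0.451,-0.525,-18.4,0,0,0,-0.028,-0.451,-0.525,-18.4,0,0,0,-0.028,-0.451,-0.525,-18.4,0,0,0,-0.028,-0.451,-0.525,-18.4,0,0,0,-0.028,-0.451,-0.525,-18.4,0,0,0,-0.028,-0.451,-0.525,-18.4,0,0,0,-0.028,-0.451,-0.525,-18.4,0,0,0,-0.028,-0.451,-0.525,-18.4,0,0,0,-0.028,-0.451,-0.525,-18.4,0,0,0])

```text
time: 1.9
tool_pos: [0.4747, 0.0014, 0.27]
tcp_rot: [-1.21, 1.208, 1.211]
wrist_force: [-0.1, -0.3, 0.2]
width: 1.004
```

Run:
```python
from h import *
c=snap('wrist','w1'); cv2.imwrite('pics/w1b.png',cv2.resize(c['frame'],(800,600),interpolation=cv2.INTER_CUBIC)[:,:,::-1])
s=bot.read_state(); print(s['tool_pos'],s['q'],s['wrist_force'],cam(c)[1])
```

```text
[0.47473718 0.00155686 0.27005724] [-4.94762831e-02 -1.39387067e-01  1.97964155e+00  4.11594806e-04
  1.30187750e+00 -1.62283808e+00] [ 0.33911154 -0.4113021  -0.33328931] [0.39925722 0.0011811  0.40194232]
```

View pics/w1b.png

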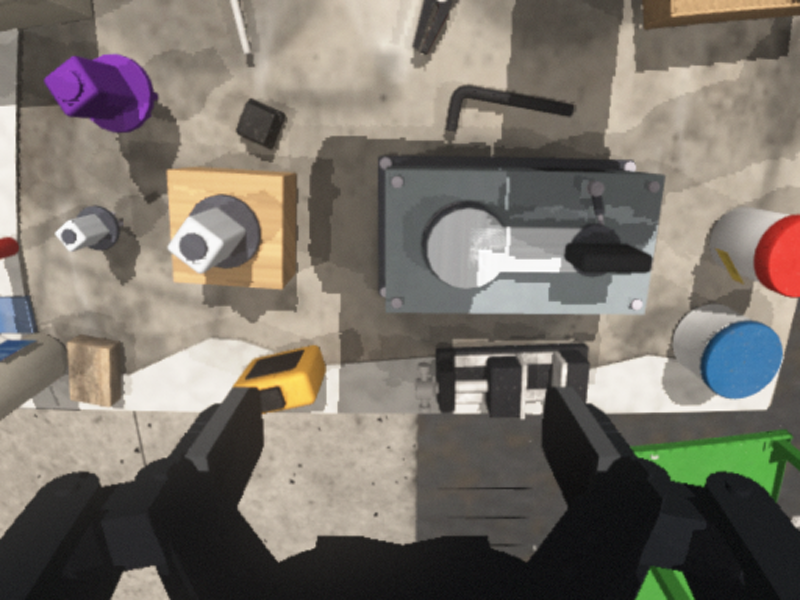

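The wrist view (800x600 copy) shows the cover disc at (467,247), the knob bar at (608,255), the stem handle top at (195,245) and the small grey decoy at (75,235). I'll measure the knob and tester first.

Run:
```python
from h import *
c=load('w1'); k=0.64; P=allpts(c); ok=c['depth']>0
def box(m,z,name):
    n,l,st,ce=cv2.connectedComponentsWithStats(m.astype(np.uint8))
    i=1+np.argmax(st[1:,4]); vs,us=np.nonzero(l==i); 
    X=plane(c,np.c_[us,vs],z)[:,:2]; (cx,cy),(w,h),a=cv2.minAreaRect((X*1000).astype(np.float32))
    print(name,len(us),np.round([cx,cy,w,h,a],1),'depth z med',np.median(P[l==i][:,2]).round(4),'depth mean xy',P[l==i].mean(0).round(4)); return l==i
roi=lambda x0,x1,y0,y1:(P[...,0]>x0)&(P[...,0]<x1)&(P[...,1]>y0)&(P[...,1]<y1)
z=P[...,2]
box(ok&(z>.116)&(z<.132)&roi(.38,.55,.05,.18),.124,'knob top')
box(ok&(z>.063)&(z<.0745)&roi(.38,.55,-.08,.2),.07,'box top')
box(ok&(z>.08)&(z<.093)&roi(.38,.55,-.02,.07),.087,'disc')
box(ok&(z>.098)&(z<.116)&roi(.38,.55,-.2,-.06),.106,'stem top')
box(ok&(z>.04)&(z<.0525)&roi(.38,.55,-.2,-.06),.048,'rest top')
m=box(ok&(z>.052)&(z<.06)&roi(.38,.55,-.2,-.06),.056,'collar')
print(plane(c,np.array([(397,182),(654,187),(396,303),(637,304)])*k,.07).round(4))
print('disc',plane(c,np.array([(467,247)])*k,.087).round(4))
```

```text
knob top 620 [462.9 127.8  45.2  13.1  88.8] depth z med 0.1239 depth mean xy [0.4632 0.1274 0.1233]
box top 10649 [464.1  85.6 189.8 100.8  89.7] depth z med 0.0705 depth mean xy [0.4608 0.0828 0.0705]
disc 2093 [4.639e+02 4.470e+01 5.330e+01 5.150e+01 3.000e-01] depth z med 0.0874 depth mean xy [0.4633 0.0448 0.0874]
stem top 821 [ 456.8 -126.2   28.5   29.7   51. ] depth z med 0.1061 depth mean xy [ 0.4566 -0.126   0.1063]
rest top 3242 [ 457.6 -127.4   86.5   85.    85.8] depth z med 0.0482 depth mean xy [ 0.4537 -0.1223  0.0481]
collar 806 [ 455.9 -122.8   53.2   45.1   21.3] depth z med 0.0561 depth mean xy [ 0.454  -0.1188  0.0561]
[[ 0.4223 -0.0015  0.07  ]
 [ 0.4237  0.1739  0.07  ]
 [ 0.5071 -0.0023  0.07  ]
 [ 0.5077  0.1737  0.07  ]]
disc [[0.4628 0.0446 0.087 ]]
```

Request:
step_arm(targets=[0.09,0.012,0.1275,90,0,0,0,0.09,0.012,0.1275,90,0,0,0,0.09,0.012,0.1275,90,0,0,0,0.09,0.012,0.1275,90,0,0,0,0.09,0.012,0.1275,90,0,0,0,0.09,0.012,0.1275,90,0,0,0,0.09,0.012,0.1275,90,0,0,0,0.09,0.012,0.1275,90,0,0,0,0.09,0.012,0.1275,90,0,0,0,0.09,0.012,0.1275,90,0,0,0,0.09,0.012,0.1275,90,0,0,0], squeeze=80)

```text
time: 3.32
tool_pos: [0.4629, 0.1284, 0.1803]
tcp_rot: [-0.003, 1.571, 0.003]
wrist_force: [0.5, -0.3, -0.5]
width: 0.998
```

```bash
python3 -c "
from h import *
print(delta([0.463,0.129,0.104],0)); print(bot.read_state()['q'])"
```

```text
[ 7.63e-02  6.00e-04  1.00e-04  2.00e-01  0.00e+00 -0.00e+00]
[ 2.18660630e-01 -5.93117426e-02  2.07686358e+00  5.50729859e-05
  1.12400463e+00  2.15125585e-01]
```

Request:
step_arm(targets=[0.04,0,0,0,0,0,0,0.07,0,0,0,0,0,0,0.076,0,0,0,0,0,0,0.076,0,0,0,0,0,150,0.076,0,0,0,0,0,255,0.076,0,0,0,0,0,255,0.076,0,0,0,0,0,255,0.076,0,0,0,0,0,255,0.076,0,0,0,0,0,255,0.076,0,0,0,0,0,255], squeeze=80)

```text
time: 4.58
tool_pos: [0.4629, 0.1277, 0.1053]
tcp_rot: [0.0, 1.572, 0.0]
wrist_force: [-4.2, -0.4, 6.3]
width: 0.123
```

Request:
step_arm(targets=[0,0,0,-10,0,0,255,0,0,0,-20,0,0,255,0,0,0,-30,0,0,255,0,0,0,-40,0,0,255,0,0,0,-50,0,0,255,0,0,0,-60,0,0,255,0,0,0,-70,0,0,255,0,0,0,-75,0,0,255,0,0,0,-75,0,0,255,0,0,0,-75,0,0,255])

```text
time: 5.82
tool_pos: [0.4646, 0.1289, 0.1054]
tcp_rot: [-1.011, 1.319, 1.012]
wrist_force: [1.3, 6.2, 1.5]
width: 0.126
```

Request:
step_arm(targets=[0,0,0,-75,0,0,0,0,0,0,0,0,0,0,0,0,0,0,0,0,0])

```text
time: 6.2
tool_pos: [0.4631, 0.1273, 0.1043]
tcp_rot: [-1.015, 1.322, 1.015]
wrist_force: [-0.4, -0.2, -0.0]
width: 0.761
```

Request:
step_arm(targets=[0,0,0,0,0,0,0,-0.05,0,0,0,0,0,0,-0.1,0,0,0,0,0,0,-0.145,-0.05,-0.14,-15,0,0,0,-0.145,-0.05,-0.14,-15,0,0,0,-0.145,-0.05,-0.14,-15,0,0,0,-0.145,-0.05,-0.14,-15,0,0,0,-0.145,-0.05,-0.14,-15,0,0,0])

```text
time: 7.2
tool_pos: [0.475, -0.0203, 0.2489]
tcp_rot: [-1.209, 1.209, 1.21]
wrist_force: [-0.1, 1.4, 0.6]
width: 1.0
```

Run:
```python
from h import *
c=snap('wrist','w2'); cv2.imwrite('pics/w2b.png',cv2.resize(c['frame'],(800,600),interpolation=cv2.INTER_CUBIC)[:,:,::-1])
s=bot.read_state(); print(s['tool_pos'],s['q'],cam(c)[1])
```

```text
[ 0.4748773  -0.01985403  0.24865058] [-9.45170857e-02 -1.24556800e-01  2.00614331e+00  4.73369089e-04
  1.26121407e+00 -1.66676776e+00] [ 0.39957376 -0.02040561  0.38087946]
```

View pics/w2b.png

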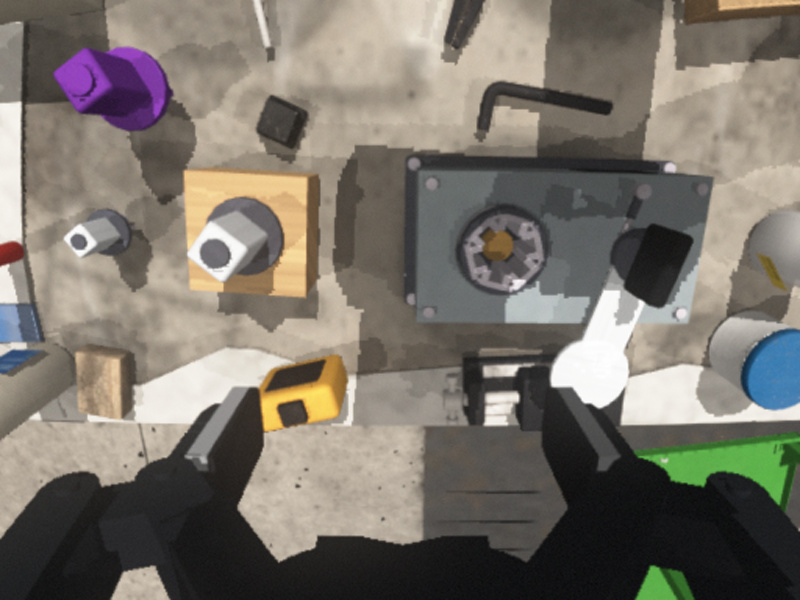

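The cover is open: the disc has moved to (590,375), the bar has turned, and the socket is exposed at (502,249). I'll take a closer look at the socket slots.

Request:
step_arm(targets=[0.059,-0.025,0.065,0,0,0,0,0.059,-0.025,0.065,0,0,0,0,0.059,-0.025,0.065,0,0,0,0,0.059,-0.025,0.065,0,0,0,0])

```text
time: 7.75
tool_pos: [0.5001, 0.045, 0.1904]
tcp_rot: [-1.211, 1.209, 1.211]
wrist_force: [0.9, 0.0, -0.0]
width: 1.002
```

```bash
cat > top.py <<'E'
from h import *
import sys
def rect(tag,z0,lo,hi,x0,x1,y0,y1,name):
    c=load(tag); P=allpts(c); z=P[...,2]
    m=(c['depth']>0)&(z>lo)&(z<hi)&(P[...,0]>x0)&(P[...,0]<x1)&(P[...,1]>y0)&(P[...,1]<y1)
    n,l,st,ce=cv2.connectedComponentsWithStats(m.astype(np.uint8)); i=1+np.argmax(st[1:,4]); vs,us=np.nonzero(l==i)
    X=plane(c,np.c_[us,vs],z0)[:,:2]; (cx,cy),wh,a=cv2.minAreaRect((X*1000).astype(np.float32))
    print(tag,name,len(us),np.round([cx,cy,*wh,a],1),'mean',X.mean(0).round(4),'dz',np.median(P[l==i][:,2]).round(4))
E
python3 - <<'E'
from top import *
c=snap('wrist','w3'); s=bot.read_state(); print(s['tool_pos'],s['tcp_rot'])
for t in('w2','w3'): rect(t,.124,.116,.132,.38,.55,.07,.18,'knob')
for t in('w1','w2'): rect(t,.106,.1,.112,.4,.52,-.2,-.06,'stem')
# rectified top view of rim plane
G=120; sc=0.5 # mm/px
xs=(np.arange(2*G)-G)*sc/1000; xx,yy=np.meshgrid(xs,xs)
# image right = +y, down = +x
X=np.stack([.463+yy,.0446+xx,np.full_like(xx,.078)],-1).reshape(-1,3)
uv=proj(c,X).astype(np.float32).reshape(2*G,2*G,2)
r=cv2.remap(c['frame'],uv,None,cv2.INTER_CUBIC); cv2.imwrite('pics/rim.png',cv2.resize(r,(600,600),interpolation=cv2.INTER_CUBIC)[:,:,::-1]); np.save('pics/rim.npy',r)
E
```

```text
[0.50051625 0.04457387 0.19097707] [-1.21080018  1.20816043  1.20946069]
w2 knob 807 [463.5 126.9  16.4  43.7  74.3] mean [0.4631 0.1272] dz 0.1238
w3 knob 1354 [463.7 127.3  15.1  43.6  74.1] mean [0.4631 0.1279] dz 0.1239
w1 stem 794 [ 456.9 -126.5   28.1   29.1   50.7] mean [ 0.4568 -0.1265] dz 0.1062
w2 stem 926 [ 456.8 -126.6   28.2   29.6   49.8] mean [ 0.457  -0.1265] dz 0.1063
```

View pics/rim.png

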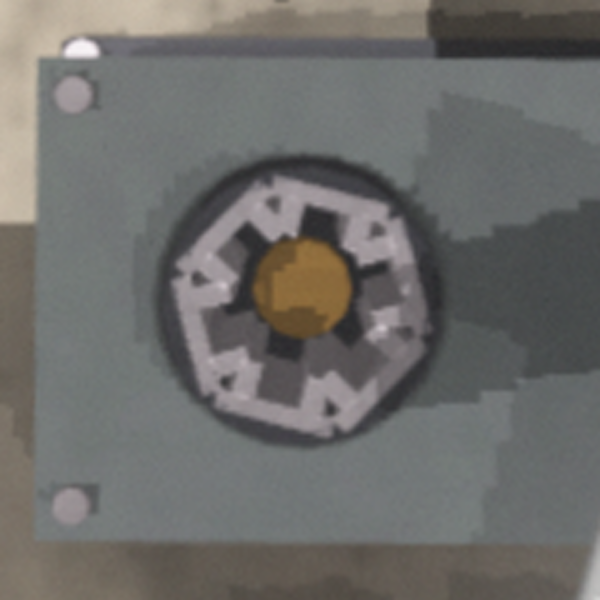

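Knob bar: 74°, so the cover is at about 1.3 rad. In the rectified rim view the rim centre is at (300,302), and the slots sit about midway between the marks at (330,408), (226,380) and so on. Now a numeric check of slot phase.

Run:
```python
from h import *
c=load('w3'); P=allpts(c); ctr=np.array([.463,.0446])
d=np.hypot(P[...,0]-ctr[0],P[...,1]-ctr[1])
m=(c['depth']>0)&(d<.036)&(P[...,2]>.0745)&(P[...,2]<.082)
vs,us=np.nonzero(m); X=plane(c,np.c_[us,vs],.078)[:,:2]; (cx,cy),r=cv2.minEnclosingCircle((X*1000).astype(np.float32)); print('rim',cx,cy,r,len(X))
ctr=np.array([cx,cy])/1000
th=np.radians(np.arange(0,360,1))
for rr in(.015,.0165,.018,.019):
  for name in('gray','depth'):
    Q=np.c_[ctr[0]+rr*np.cos(th),ctr[1]+rr*np.sin(th),np.full(360,.078)]
    uv=proj(c,Q).astype(np.float32)[None]
    if name=='gray': v=cv2.remap(cv2.cvtColor(c['frame'],cv2.COLOR_RGB2GRAY).astype(np.float32),uv,None,cv2.INTER_LINEAR)[0]
    else: v=(cv2.remap(P[...,2].astype(np.float32),uv,None,cv2.INTER_NEAREST)[0]>.072)*1.
    F=(v*np.exp(-6j*th)).mean(); print(rr,name,'bright phase',round(np.degrees(-np.angle(F)*-1)/6*-1,1),'dark',round((-np.degrees(np.angle(F))/6+30)%60,1),abs(F)/v.std())
```

```text
rim 463.64837646484375 45.03199005126953 28.417564392089844 2477
0.015 gray bright phase 15.0 dark 45.0 0.6014354520426939
0.015 depth bright phase 15.4 dark 45.4 0.6327927767488324
0.0165 gray bright phase 15.6 dark 45.6 0.6513030797915728
0.0165 depth bright phase 15.5 dark 45.5 0.632047518211373
0.018 gray bright phase 15.8 dark 45.8 0.6448314337088643
0.018 depth bright phase 15.3 dark 45.3 0.630318822349109
0.019 gray bright phase 15.5 dark 45.5 0.6072567056333075
0.019 depth bright phase 15.3 dark 45.3 0.5598141759611086
```

Request:
step_arm(targets=[0.021,0.0435,-0.171,39.7,0,0,0,0.021,0.0435,-0.171,39.7,0,0,0,0.021,0.0435,-0.171,39.7,0,0,0,0.021,0.0435,-0.171,39.7,0,0,0,0.021,0.0435,-0.171,39.7,0,0,0,0.021,0.0435,-0.171,39.7,0,0,0])

```text
time: 8.55
tool_pos: [0.4573, -0.1266, 0.1701]
tcp_rot: [-0.688, 1.458, 0.687]
wrist_force: [-0.2, -0.0, 0.2]
width: 0.997
```

```bash
python3 -c "
from h import *
print(delta([0.4569,-0.1266,0.078],np.radians(50.3))); print(bot.read_state()['q'])"
```

```text
[ 0.0921  0.0004 -0.0002  0.15    0.03    0.08  ]
[-3.22686521e-01 -6.19308906e-02  2.09948950e+00  3.90923927e-06
  1.10256835e+00 -1.20321996e+00]
```

Request:
step_arm(targets=[0.05,0,0,0,0,0,0,0.085,0,0,0,0,0,0,0.092,0,0,0,0,0,0,0.092,0,0,0,0,0,100,0.092,0,0,0,0,0,255,0.092,0,0,0,0,0,255,0.092,0,0,0,0,0,255,0.092,0,0,0,0,0,255,0.092,0,0,0,0,0,255], squeeze=80)

```text
time: 9.68
tool_pos: [0.4583, -0.1271, 0.079]
tcp_rot: [-0.687, 1.458, 0.684]
wrist_force: [0.8, 0.4, 6.1]
width: 0.317
```

Request:
step_arm(targets=[-0.03,0,0,0,0,0,255,-0.08,0,0,0,0,0,255,-0.12,0,0,0,0,0,255,-0.12,0,0,0,0,0,255,-0.12,0,0,0,0,0,255])

```text
time: 10.3
tool_pos: [0.4558, -0.1262, 0.1959]
tcp_rot: [-0.685, 1.461, 0.687]
wrist_force: [-0.4, 0.2, -3.8]
width: 0.32
```

Run:
```python
from h import *
s=bot.read_state(); print(s['tool_pos'],s['wrist_force'],s['width'])
a=snap('side','s4')['frame']; b=snap('wrist','w4')['frame']; sc=snap('scene','c4')['frame']
p=proj(load('s4'),s['tool_pos']-[0,0,.03])[0].astype(int); q=proj(load('c4'),s['tool_pos']-[0,0,.03])[0].astype(int); print(p,q)
f=lambda im,p:cv2.resize(im[max(p[1]-50,0):p[1]+50,p[0]-50:p[0]+50],(400,400),interpolation=cv2.INTER_CUBIC)
cv2.imwrite('pics/m4.png',np.hstack([f(a,p),f(sc,q)])[:,:,::-1])
print(delta([0.4636,0.0450,0.2],np.radians(45.5)))
```

```text
[ 0.45581658 -0.12620496  0.19585816] [-0.35759677  0.16613652 -3.75310859] 0.32017457940379224
[271 192] [307 139]
[-0.005   0.1028  0.1369  4.82   -0.1    -0.24  ]
```

View pics/m4.png

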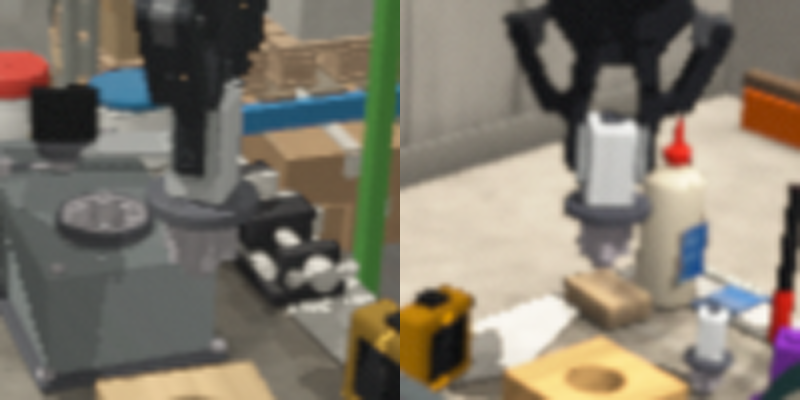

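View pics/w4.png

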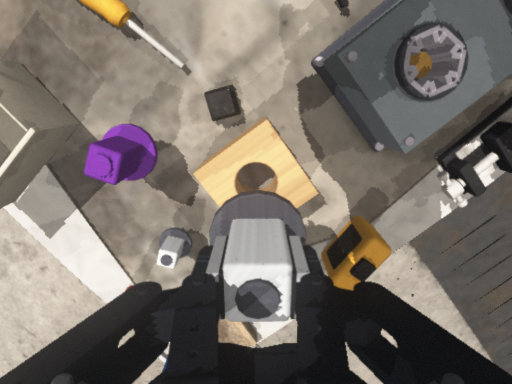

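The rest at (257,175) is empty and the stem is gripped upright at (258,265). I'll measure the stem's offset in the tool frame.

Run:
```python
from h import *
c=load('w4'); s=bot.read_state(); T=R.from_rotvec(s['tcp_rot']).as_matrix()
P=(allpts(c)-s['tool_pos'])@T   # tool coords
ok=(c['depth']>0)&(abs(P[...,2])<.0105)&(abs(P[...,1])<.03)
V,U=np.mgrid[:384,:512]; ok&=(abs(U-256)<45)&(V>200)
for lo,hi in((-.05,-.02),):
  m=ok&(P[...,0]>lo)&(P[...,0]<hi)
  x=P[m]; h,e=np.histogram(x[:,0],bins=15,range=(lo,hi)); print(h,e.round(3))
top=np.median(P[ok&(P[...,0]<-.02)&(P[...,0]>-.04)][:,0]); print('top x',top)
m=ok&(abs(P[...,0]-top)<.003); print('y range',np.percentile(P[m][:,1],[.5,2,50,98,99.5]))
m=(c['depth']>0)&(P[...,0]>.018)&(P[...,0]<.045)&(abs(P[...,2])<.04)&(abs(P[...,1])<.05)
print('collar',m.sum(),np.median(P[m][:,0]),P[m][:,1].max(),np.percentile(P[m][:,2],[0.5,99.5]))
```

```text
[   0    0    0    0    0    0    0    0    7 1140  512 1305  232  115
  140] [-0.05  -0.048 -0.046 -0.044 -0.042 -0.04  -0.038 -0.036 -0.034 -0.032
 -0.03  -0.028 -0.026 -0.024 -0.022 -0.02 ]
top x -0.027897613982068765
y range [-0.01405114 -0.01327797  0.00371267  0.01287029  0.01337525]
collar 2698 0.022507977106049612 0.02648610349155253 [-0.02466023  0.02725103]
```

Request:
step_arm(targets=[-0.005,0.103,0.137,4.8,0,0,255,-0.005,0.103,0.137,4.8,0,0,255,-0.005,0.103,0.137,4.8,0,0,255,-0.005,0.103,0.137,4.8,0,0,255,-0.005,0.103,0.137,4.8,0,0,255,-0.005,0.103,0.137,4.8,0,0,255])

```text
time: 11.2
tool_pos: [0.4647, 0.0437, 0.2015]
tcp_rot: [-0.62, 1.482, 0.62]
wrist_force: [0.7, -0.2, -1.6]
width: 0.317
```

```bash
python3 -c "
from h import *
print(delta([0.4636,0.0450,0.15],np.radians(45.5))); print(bot.read_state()['q'])"
```

```text
[ 0.0515  0.0017  0.0002 -0.06   -0.07   -0.04  ]
[ 4.05687744e-02 -1.05647331e-01  2.07822271e+00 -4.00120926e-04
  1.17040186e+00 -7.52422952e-01]
```

Request:
step_arm(targets=[0.0515,0.0015,0,0,0,0,255,0.0515,0.0015,0,0,0,0,255,0.058,0.0015,0,0,0,0,255,0.063,0.0015,0,0,0,0,255,0.067,0.0015,0,0,0,0,255,0.069,0.0015,0,0,0,0,255,0.071,0.0015,0,0,0,0,255,0.071,0.0015,0,0,0,0,255])

```text
time: 12.2
tool_pos: [0.4646, 0.0457, 0.1338]
tcp_rot: [-0.622, 1.479, 0.621]
wrist_force: [-5.1, -1.0, 12.1]
width: 0.317
```

The teeth have stopped on the mouth (z 0.1338, 12 N), so the stem is in the other handle orientation. I'll turn 30° under light pressure.

Request:
step_arm(targets=[0,0,0,8,0,0,255,0,0,0,16,0,0,255,0,0,0,23,0,0,255,0,0,0,30,0,0,255,0,0,0,30,0,0,255])

```text
time: 12.82
tool_pos: [0.4649, 0.0459, 0.1335]
tcp_rot: [-0.212, 1.559, 0.212]
wrist_force: [-3.4, -0.4, 8.2]
width: 0.32
```

```bash
python3 -c "
from h import *
s=bot.read_state(); print(s['wrist_force'],s['torque'],s['width']);print(delta([0.4636,0.0450,0.13],np.radians(15.5)))"
```

```text
[-3.4200705  -0.37160425  8.16433402] [-0.10129275  0.70451824 -0.04000727] 0.32013781104953176
[ 0.0035 -0.0005 -0.0015 -0.02    0.1     0.03  ]
```

Request:
step_arm(targets=[0,-0.001,-0.002,0,0,0,255,0,-0.001,-0.002,0,0,0,255,0.001,-0.001,-0.002,0,0,0,255])

```text
time: 13.2
tool_pos: [0.462, 0.0442, 0.1299]
tcp_rot: [-0.213, 1.561, 0.213]
wrist_force: [0.1, -0.1, -2.2]
width: 0.315
```

It dropped in (z 0.1299, no load). Re-centring and sliding down.

Request:
step_arm(targets=[0.002,0,0.0015,0,0,0,255,0.006,0,0.0015,0,0,0,255,0.01,0,0.0015,0,0,0,255,0.014,0,0.0015,0,0,0,255,0.017,0,0.0015,0,0,0,255,0.019,0,0.0015,0,0,0,255,0.019,0,0.0015,0,0,0,255])

```text
time: 14.08
tool_pos: [0.4638, 0.0446, 0.112]
tcp_rot: [-0.213, 1.561, 0.213]
wrist_force: [-3.2, -0.6, 7.2]
width: 0.321
```

```bash
python3 -c "
from h import *
s=bot.read_state(); print(s['tool_pos'],s['wrist_force'],s['torque']);print(delta([0.4636,0.0450,0.1085],np.radians(15.5)))"
```

```text
[0.46384813 0.04458211 0.11195841] [-3.19408714 -0.59090585  7.21171086] [-0.03910142  0.85480182 -0.00594282]
[ 0.0035  0.0005 -0.0001  0.02   -0.02    0.    ]
```

Request:
step_arm(targets=[0.003,0,0,0,0,0,255,0.005,0,0,0,0,0,255,0.007,0,0,0,0,0,255,0.007,0,0,0,0,0,255,0.007,0,0,0,0,0,255])

```text
time: 14.7
tool_pos: [0.464, 0.0447, 0.1089]
tcp_rot: [-0.213, 1.561, 0.213]
wrist_force: [-15.6, -0.3, 33.4]
width: 0.316
```

```bash
python3 -c "
from h import *
s=bot.read_state(); print(s['tool_pos'],s['wrist_force'],s['torque'])
a=snap('side','s5')['frame'];sc=snap('scene','c5')['frame'];w=snap('wrist','w5')['frame']
p=proj(load('s5'),s['tool_pos']-[0,0,.03])[0].astype(int); q=proj(load('c5'),s['tool_pos']-[0,0,.03])[0].astype(int)
f=lambda im,p:cv2.resize(im[max(p[1]-50,0):p[1]+50,p[0]-50:p[0]+50],(400,400),interpolation=cv2.INTER_CUBIC)
cv2.imwrite('pics/m5.png',np.hstack([f(a,p),f(sc,q)])[:,:,::-1])
"
```

```text
[0.46401506 0.04466182 0.10888138] [-15.59390558  -0.25454481  33.37195074] [-0.16191815  2.86277115 -0.0274504 ]
```

View pics/m5.png

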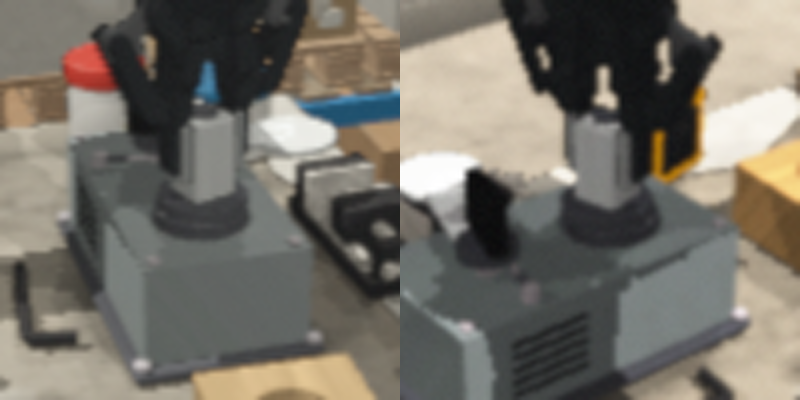

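View pics/w5.png

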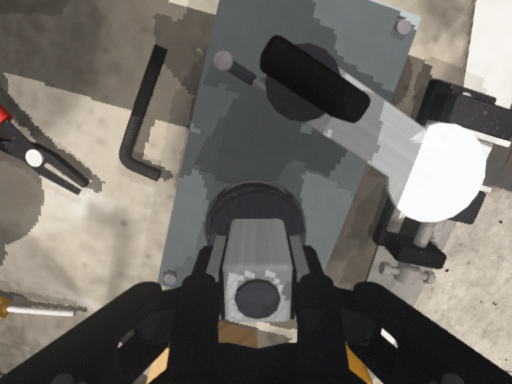

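It's home and hard against the rim: the collar sits on the rim in both views and the cover is open. Force is 33 N, so I'll ease it a little and check collar height and centre.

Request:
step_arm(targets=[-0.0015,0,-0.001,0,0,0,255,-0.0015,0,-0.001,0,0,0,255,-0.0015,0,-0.001,0,0,0,255,-0.0015,0,-0.001,0,0,0,255])

```text
time: 15.35
tool_pos: [0.4639, 0.0446, 0.1089]
tcp_rot: [-0.212, 1.559, 0.213]
wrist_force: [-8.0, 0.8, 20.5]
width: 0.315
```

Run:
```python
from h import *
s=bot.read_state(); print(s['tool_pos'],s['wrist_force'],s['torque'],s['width'])
c=snap('wrist','w6'); T=R.from_rotvec(s['tcp_rot']).as_matrix(); print('tool tilt deg',np.degrees(np.arccos(-T[2,0])))
W=allpts(c); P=(W-s['tool_pos'])@T; V,U=np.mgrid[:384,:512]
ok=(c['depth']>0)&(abs(P[...,2])<.0105)&(abs(P[...,1])<.03)&(abs(U-256)<45)&(V>200)&(P[...,0]<-.02)&(P[...,0]>-.04)
top=np.median(P[ok][:,0]); print('handle top tool x',top,'world z',np.median(W[ok][:,2]),'(home: .136)')
m=ok&(abs(P[...,0]-top)<.003); print('y',np.percentile(P[m][:,1],[.5,99.5]))
m=(c['depth']>0)&(W[...,2]>.079)&(W[...,2]<.095)&(abs(P[...,2])<.032)&(abs(P[...,1])<.035)
X=W[m]; A=np.c_[X[:,:2]-X[:,:2].mean(0),np.ones(len(X))]; k=np.linalg.lstsq(A,X[:,2],rcond=None)[0]
print('collar top z',np.median(X[:,2]),len(X),'slope',k[:2],'(home .086)')
```

```text
[0.4639131  0.0445966  0.10893014] [-8.04935885  0.77380697 20.45827317] [-0.03967471  1.58996385 -0.05760392] 0.31507997819670097
tool tilt deg 0.09513360904862346
handle top tool x -0.02766758572757263 world z 0.13659732160771737 (home: .136)
y [-0.01320833  0.01419824]
collar top z 0.08621847048309961 2881 slope [ 0.0241914  -0.06159365] (home .086)
```

```bash
python3 -c "
from h import *
print(bot.finish_job()); s=bot.read_state(); print(s['time'],s['tool_pos'],s['wrist_force'],s['width'])"
```

```text
the job is handed in; nothing more can be done
None
the job is handed in; nothing more can be done
```

I opened the cover, lifted the stem out of its rest, meshed it with the socket and pressed it fully home. I handed the job in at about 15.4 s with the stem still gripped; no verdict was reported.

**What happened**
- **Cover:** I turned the knob 75° anticlockwise. The bar then measured 74° and the cover stayed open after I let go.
- **Rotation:** The teeth first stopped on the mouth, because the handle alone does not show which way the splines lie. A 30° turn and a 2 mm sideways correction let the stem drop in.

**Last checks**
- **Seating:** The collar top measured 86.2 mm (home is 86). The tool height did not change when I eased the press from 33 N to 20 N, so the collar is on the rim.
- **Centring and tilt:** The stem was about 0.5 mm off the socket centre, with the tool 0.1° from vertical.
- **Press:** About 20 N downward at the end, with an 8 N sideways force left over.
- **Disagreement:** A plane fit to the partly hidden collar gave a slope of up to 3.5°. I put this down to stray depth pixels, since the other checks agree, but did not confirm it.
- **Other things on the bench:** I did not re-measure the four bystanders. The hex key was in its place in the last view, and I saw no contact with any of them.

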